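# Hold a hardness gauge square on the ringed spot of a mask

## Task

Check whether the papier-mache mask has hardened: draw the square-handled gauge out of the wooden rack and press its spring tip lightly (about 3.5 N, tip pushed in about half its travel) inside the pencilled ring on the mask's forehead, with the gauge square to the sloping surface there. Finish while still gripping the gauge and holding it steadily like this; do not let go. Never press hard (15 N dents the mask), touch the mask only on the forehead patch and only with the tip, and leave the two tubes, the cup and the brush where they are.

Things in the scene. Friction and masses are not known exactly. Their poses are not given: they have to be found in the camera images.
- gauge_center (a point): Grip centre of the pen-like hardness gauge (0.11 kg), upright in any one of the three rack holes. Grip: black square bar 24 x 24 x 60 mm (z), sides facing the gauge's x and y, which start as the rack's. z runs from tip to handle end. This point is 30 mm above the grip's underside, which rests on the rack's top, and 84 mm from the unpressed tip.
- gauge_tip (a point): Very end of the gauge's spring plunger, on the gauge's axis, 84 mm below gauge_center when unpressed; gauge's axes. Below the grip come a round steel snout (16 mm in diameter, 42 mm long, standing in the hole), then the plunger: 7 mm in diameter, sticking out 12 mm, round end.
- gauge_plunger (a joint): How far the plunger is pushed into the gauge: 0 m out, 0.012 m fully in. The spring gives 0.5 N at first movement and 0.5 N more for every mm (3.5 N at 6 mm, 6.5 N at 12 mm, after which it is rigid).
- gauge: The same gauge; origin at the centre of its grip's underside, 30 mm below gauge_center, z towards the handle end, where a steel disc 18 mm across and 8 mm thick tops the grip.
- rack: Fixed wooden block 66 x 180 x 70 mm (x, y, z), origin at the centre of its underside, with three vertical blind holes in a row at y = -55, 0 and +55 mm, each 20 mm in diameter and 64 mm deep. Fingers closing along the rack's x axis on the gauge are clear of the tubes.
- test_patch: The marked spot: a flat, round, bare plaster patch 30 mm in diameter in the middle of the mask's forehead, with a pencilled ring about 19 mm in diameter on it. Origin at the centre of its top surface, about 0.104 m above the table; z points straight out of the surface, which slopes by 0.38 rad (22 degrees), low side roughly towards the robot.
- mask: White papier-mache cat mask, about 190 x 150 mm, black eyes and blue cheeks, face up on a sloping wooden stand (200 x 140 mm), all fixed. Chin low towards its -x, forehead high towards +x. Origin under the stand's centre on the table, z up. The nose stands about 10 mm above the patch's plane; nothing is higher than 0.14 m.
- tube1_cap (a point): Middle of the round white cap (27 mm in diameter, 24 mm high, resting on the rack) of a clear tube 16 mm in diameter, standing in another hole. Leave it.
- tube2_cap (a point): The same for the second tube.
- cup: Grey open plastic cup, 70 mm across, 85 mm high, standing on the table; origin under its base. Leave it.
- brush: Slim artist's paint brush, 180 mm long, 8 mm thick, lying on the table; origin on its underside at mid-length, bristles towards its x. Leave it.
There are look-alikes about, which are no part of the job. Of the things that look like the gauge, the larger one is meant.

How it is judged:
On the way:
1. the gauge is gripped and drawn clear of the rack (its tip above the rack's top) (z of gauge_tip in the frame of rack above 0.072 m and contact force between gauge and rack below 0.1 N and contact force between gauge and the fingers above 1 N), for 0.2 s.
At the end, for the whole second after the job is handed in: Gauge gripped, off the rack, steady (<20 mm/s), handle up; tip within 8.5 mm of the patch centre, axis within 0.14 rad of its normal; plunger in 3 to 9.5 mm, pressing the patch with 1 to 8 N; tubes, cup and brush within 20 mm of their starts (distance between gauge_tip and test_patch below 0.0085 m and angle between the z axis of gauge and the z axis of test_patch, either way round below 0.14 rad and angle between gauge's own z axis and vertical below 1 rad and value of joint gauge_plunger between 0.003 and 0.0095 m and contact force between gauge and test_patch between 1 and 8 N and contact force between gauge and the fingers above 1 N and contact force between gauge and rack below 0.1 N and linear speed of gauge below 0.02 m/s and distance of each of tube1_cap, tube2_cap, cup, brush from where it was at the start of the episode below 0.02 m); the arm keeps its last pose, push and grip.
It fails at once if the gauge is pressed hard on the mask (over 15 N) (contact force between gauge and mask above 15 N).
It fails at once if the gauge is pressed on the mask away from the patch (tip over 18 mm from its centre) (contact force between gauge and mask above 1 N and distance between gauge_tip and test_patch above 0.018 m).
It fails at once if the robot itself touches the mask or its stand (contact force between any of the fingers, the arm and mask above 1 N).
It fails at once if a tube, the cup or the brush is moved by more than 20 mm (distance of any of tube1_cap, tube2_cap, cup, brush from where it was at the start of the episode above 0.02 m).
It also fails if it takes over 35 s, if anything falls off the work surface, if the arm or the gripper's body presses on something with over 40 N, if the wrist force passes 120 N, or if a joint passes its speed limit or range.

## Robot

A 6-joint arm with a two-finger parallel gripper is mounted at the origin on the work surface. World frame = base frame: x ahead of the robot, y to its left, z up, the work surface at z = 0. Lengths are in m, angles in rad, forces in N, time in s.
With the tool pointing down it reaches from about 0.325 to 0.85 m from the base axis. Payload 4.4 kg.
Tool frame: the origin (TCP) lies midway between the tips of the shut fingers; the grasp point (between the pads) lies 19 mm behind it; z points along the fingers, y is the direction in which the jaws open and shut (so a half turn about z gives the same grasp; the last joint's range is limited). The gripper opens to 94 mm and grips with 3 to 60 N. Pads are 16 mm wide; open, the fingers measure 119 mm over their backs; the gripper's body (75 mm by 177 mm) begins 78 mm behind the grasp point.
Start: joints at [-1.317, 0.207, 1.542, -0, 1.393, -0.15], TCP at [0.226, -0.529, 0.205] pointing down, gripper open.
Joint ranges: [-2.73, 2.73], [-0.86, 2.22], [0.23, 2.46], [-1.11, 4.25], [0.08, 2.63], [-2.82, 2.82]. Speed limits (rad/s): [2.79, 2.79, 3.14, 3.14, 3.14, 3.14].

## Interface

Orientations are given as a unit quaternion [x, y, z, w].
In Python, from bench import r, effector, kin, monitor, optics gives the robot as it stands. Calls block until the motion is done:
- r.move_ptp(position, orientation): joint-space move of the TCP to a pose.
- r.line_to(position, frame=None, max_speed=0.15): straight line of the TCP; frame=None keeps the orientation; max_speed is the mean speed in m/s.
- r.move_joints(angles): joint-space move.
- effector.grip(opening, grip_force=None): finger opening in m; grip_force is the grip in N (None keeps the last); returns when the fingers have stopped.
- r.wait(seconds).
- kin.inverse_kinematics(position, orientation): joint angles nearest the present ones, or None.
- monitor.get_obs(): the state.
- optics.snapshot(name): name is "scene" or "top" or "wrist"; returns a dict with "img" (480x640x3 uint8, blue, green, red), "depth" (480x640 float32, m along the optical axis (not along the pixel's ray), 0 where there is no reading), "camera_matrix" (3x3 intrinsics, pixels), "view" (4x4, takes a point from world to camera coordinates). Camera axes: x right, y down, z forward; pixel columns grow to the right and rows downward; lengths in m; the calibration is good to about 2 mm. A picture is of the moment at which its call begins.
A pose or a line that the arm cannot do raises r.IKError and nothing moves.
- r.hand_in(): hands the job in, once; it reports no verdict.
The state is a dict: "clock": time; "q": joint angles; "qd": joint speeds; "effort": joint torques, N m; "position": TCP position; "tcp_rot": TCP orientation; "wrist_force": force on the tool from outside, world axes, zero at the start; "torque": the same for the moment, N m; "finger_gap": finger opening in m.
Only numpy, scipy, OpenCV 4.12 (cv2) and the standard library are available. Lean on these libraries where they do the work, as an engineer would, in place of code of your own. Each camera call takes 0.05 s, during which the arm holds its last target.

## Working session

There is one attempt and no reset: what is moved stays moved. The work goes in short steps, each a Python script; the robot and the scene stay as the last script left them, time stands still between calls to the robot, and variables do not carry over. Pictures are saved under pics/ and viewed, and the job is handed in when it is done.

```bash
ls; mkdir -p pics; python3 - <<'E'
from bench import r, effector, kin, monitor, optics
import cv2,numpy as np
print(monitor.get_obs())
for n in ["scene","top","wrist"]:
    s=optics.snapshot(n); cv2.imwrite(f"pics/{n}0.png",s["img"]); np.savez(f"{n}0.npz",**s)
    print(n,s["camera_matrix"].tolist(),np.round(s["view"],3).tolist(),(s["depth"]>0).mean())
E
```

```text
pics
{'clock': 0.0, 'q': array([-1.31650521e+00,  2.07408310e-01,  1.54291486e+00,  5.10572018e-06,
        1.39350427e+00, -1.50500861e-01]), 'qd': array([-0.0007795 , -0.00034573, -0.00026526, -0.00041021, -0.00136718,
       -0.00026383]), 'effort': array([-7.26433464e-04, -3.70883667e+01, -2.81416941e+01,  6.96714129e-02,
        3.60677589e-02, -1.78447171e-04]), 'position': array([ 0.22623974, -0.52775839,  0.204316  ]), 'tcp_rot': array([ 9.79587235e-01,  2.01016419e-01, -5.54522012e-05, -1.11601763e-03]), 'wrist_force': array([-0.51728346,  0.70435824, -0.51383579]), 'torque': array([-0.03032813, -0.02401636,  0.02175993]), 'finger_gap': 0.09406936122452089}
scene [[554.999930865109, 0.0, 314.4428306340604], [0.0, 554.999930865109, 228.92401531961187], [0.0, 0.0, 1.0]] [[0.458, 0.889, 0.007, -0.27], [0.644, -0.327, -0.691, -0.318], [-0.612, 0.321, -0.723, 1.336], [0.0, 0.0, 0.0, 1.0]] 0.9959700520833333
top [[482.06119890923554, 0.0, 321.58294754778854], [0.0, 482.06119890923554, 238.52759008073187], [0.0, 0.0, 1.0]] [[-0.146, -0.989, -0.002, 0.051], [-0.968, 0.144, -0.208, 0.562], [0.206, -0.028, -0.978, 0.991], [0.0, 0.0, 0.0, 1.0]] 0.9959798177083333
wrist [[363.90689829378795, 0.0, 319.2550948563251], [0.0, 363.90689829378795, 239.19502729107597], [0.0, 0.0, 1.0]] [[0.394, -0.919, -0.003, -0.574], [-0.887, -0.381, 0.259, -0.026], [-0.239, -0.099, -0.966, 0.391], [0.0, 0.0, 0.0, 1.0]] 0.9960481770833334
```

View pics/scene0.png

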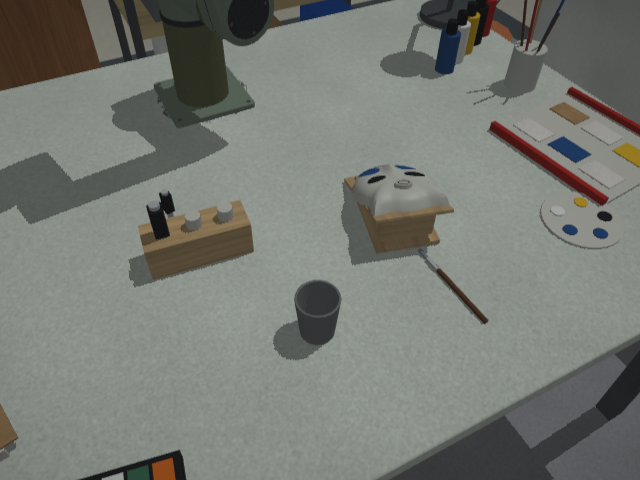

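View pics/top0.png

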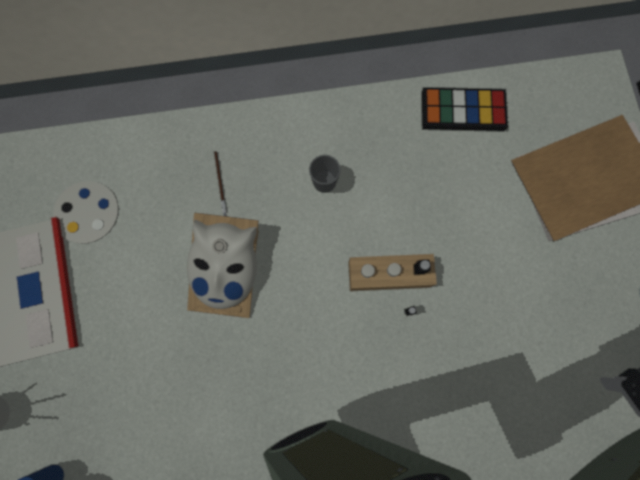

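View pics/wrist0.png

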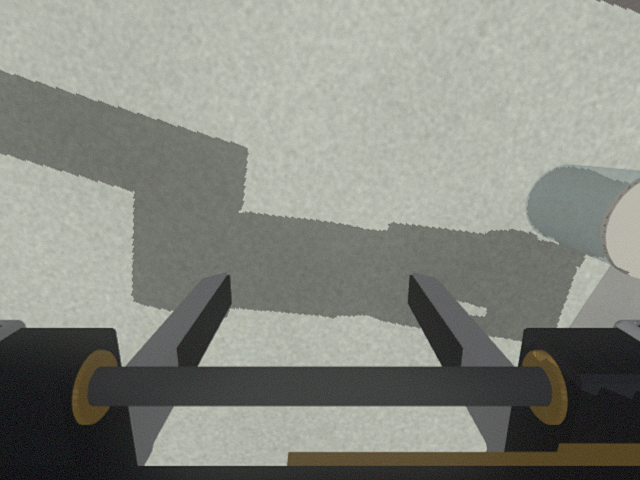

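The scene shows the gauge at the left end of the rack (scene 157,220; top 423,267) with a small look-alike beside the rack (top 410,311). The tubes fill the other two holes. The mask's forehead ring is at scene (403,184) and top (220,246), the cup at top (324,173), and the brush at top (220,178). The wrist view shows only table.

```bash
cat > h.py <<'E'
import numpy as np,cv2
def load(f): 
    d=np.load(f); return {k:d[k] for k in d}
def cloud(s):
    K=s["camera_matrix"];d=s["depth"];v,u=np.mgrid[:480,:640]
    p=np.stack([(u-K[0,2])/K[0,0]*d,(v-K[1,2])/K[1,1]*d,d],-1)
    V=s["view"];return (p-V[:3,3])@V[:3,:3]
def ray(s,u,v,z):
    K=s["camera_matrix"];V=s["view"];c=-V[:3,:3].T@V[:3,3]
    d=V[:3,:3].T@np.array([(u-K[0,2])/K[0,0],(v-K[1,2])/K[1,1],1]);return c+d*(z-c[2])/d[2]
def proj(s,p):
    V=s["view"];q=s["camera_matrix"]@(V[:3,:3]@np.asarray(p)+V[:3,3]);return q[:2]/q[2]
def plane(P):
    m=np.median(P,0)
    for _ in range(4):
        c=P.mean(0);n=np.linalg.svd(P-c,full_matrices=False)[2][2];n*=np.sign(n[2]);e=abs((P-c)@n);P=P[e<max(.0015,2*e.std())]
    return c,n,e.std()
E
python3 - <<'E'
from h import *
np.set_printoptions(precision=4,suppress=True)
B={"top":((340,245,445,300),(205,232,236,260)),"scene":((130,180,260,280),(388,174,418,195))}
for n in B:
    s=load(n+"0.npz");C=cloud(s);im=s["img"]
    x0,y0,x1,y1=B[n][0];P=C[y0:y1,x0:x1].reshape(-1,3);I=im[y0:y1,x0:x1].reshape(-1,3)
    t=abs(P[:,2]-.07)<.004
    wood=t&(I[:,2].astype(int)-I[:,0]>25)
    r=cv2.minAreaRect((P[wood,:2]*1000).astype(np.float32));print(n,"rack",r,wood.sum(),np.median(P[wood,2]))
    g=(P[:,2]>.105);print("gauge pts",g.sum(),P[g].min(0),P[g].max(0),P[g].mean(0))
    g=(P[:,2]>.132);print("disc",g.sum(),P[g].min(0),P[g].max(0),P[g].mean(0))
    x0,y0,x1,y1=B[n][1]
    cv2.imwrite(f"pics/{n}_p.png",cv2.resize(im[y0-15:y1+15,x0-20:x1+20],None,fx=8,fy=8,interpolation=cv2.INTER_CUBIC))
    print(x0-20,y0-15)
E
```

```text
top rack ((469.8610534667969, -170.62924194335938), (179.88308715820312, 65.65301513671875), 84.11944580078125) 1901 0.0701309660271484
gauge pts 206 [ 0.3467 -0.2376  0.1058] [ 0.476  -0.0025  1.0863] [ 0.4488 -0.1961  0.2459]
disc 99 [ 0.3467 -0.2358  0.1322] [ 0.4746 -0.0025  1.0863] [ 0.4347 -0.1685  0.377 ]
185 217
scene rack ((471.4957580566406, -170.3446044921875), (179.37330627441406, 70.40135955810547), 84.13514709472656) 2279 0.07049606014810732
gauge pts 390 [ 0.454  -0.2936  0.1058] [ 1.1462 -0.2125  0.7471] [ 0.5435 -0.233   0.1914]
disc 146 [ 0.4555 -0.2936  0.1321] [ 1.1462 -0.2137  0.7471] [ 0.6582 -0.2442  0.3085]
368 159
```

```bash
python3 - <<'E'
from h import *
np.set_printoptions(precision=4,suppress=True)
for n,b in (("top",(340,245,445,300)),("scene",(130,180,260,280))):
    s=load(n+"0.npz");C=cloud(s);x0,y0,x1,y1=b;P=C[y0:y1,x0:x1].reshape(-1,3)
    for lo,hi in ((.125,.131),(.133,.142)):
        g=(P[:,2]>lo)&(P[:,2]<hi)&(abs(P[:,0]-.464)<.03)&(abs(P[:,1]+.225)<.03);print(n,g.sum(),P[g].min(0),P[g].max(0),P[g].mean(0))
    g=(P[:,2]>.09)&(P[:,2]<.098);print(cv2.minAreaRect(P[g][:,:2].astype('f')*1000))
    print(proj(s,(.4644,-.2252,.138)))
    cv2.imwrite(f"pics/{n}_g.png",cv2.resize(s["img"][y0:y1,x0:x1],None,fx=5,fy=5,interpolation=cv2.INTER_CUBIC))
E
```

```text
top 65 [ 0.4521 -0.2376  0.1252] [ 0.476  -0.2124  0.131 ] [ 0.4623 -0.2233  0.129 ]
top 69 [ 0.4551 -0.2339  0.1333] [ 0.4733 -0.2162  0.1416] [ 0.4646 -0.2246  0.1378]
((470.1055908203125, -168.2720947265625), (131.88870239257812, 25.65624237060547), 83.5166244506836)
[424.7405 264.3635]
scene 88 [ 0.454  -0.2378  0.1251] [ 0.4796 -0.2125  0.1308] [ 0.4726 -0.226   0.1288]
scene 98 [ 0.4555 -0.2336  0.133 ] [ 0.4753 -0.2162  0.1412] [ 0.4674 -0.2252  0.1375]
((471.7561950683594, -169.56898498535156), (134.5432586669922, 28.18227767944336), 83.91232299804688)
[152.946  203.2913]
```

View pics/top_p.png

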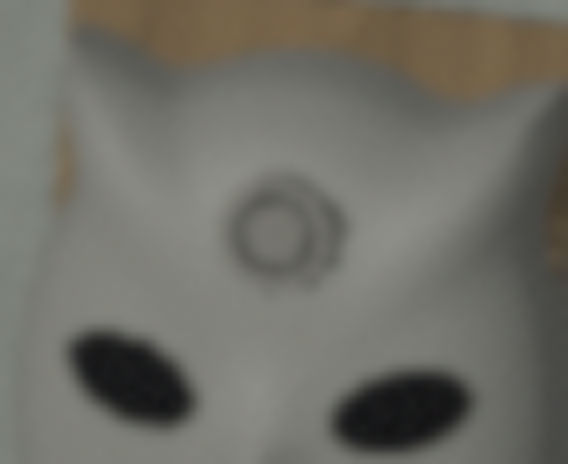

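View pics/scene_p.png

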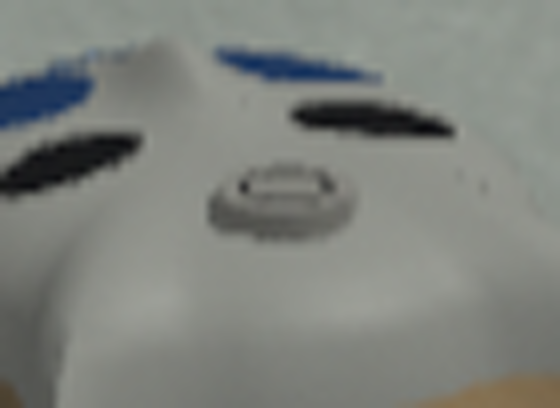

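```bash
python3 - <<'E'
from h import *
np.set_printoptions(precision=4,suppress=True)
T=load("top0.npz");S=load("scene0.npz")
a=ray(T,219.2,246.4,.104);b=ray(S,403.9,182.4,.104);print(a,b)
Pm=[s["camera_matrix"]@s["view"][:3] for s in (T,S)]
X=cv2.triangulatePoints(Pm[0],Pm[1],np.array([[219.2],[246.4]]),np.array([[403.9],[182.4]]));X=(X[:3]/X[3])[:,0];print(X,proj(T,X),proj(S,X))
for s in(T,S):
    C=cloud(s);P=C.reshape(-1,3);
    for R in(.009,.012):
        P2=P[np.linalg.norm(P-X,axis=1)<R];c,n,e=plane(P2);print(len(P2),c,n,e,np.arccos(n[2]),np.degrees(np.arctan2(n[1],n[0])))
# stand direction from wood top
m=T["img"][200:330,170:275].astype(int);Cp=cloud(T)[200:330,170:275]
w=((m[...,2]-m[...,0])>25)&(Cp[...,2]>.02)
q=Cp[w];c,n,e=plane(q);print("stand",len(q),c,n,e,np.arccos(n[2]),np.degrees(np.arctan2(n[1],n[0])),cv2.minAreaRect(q[:,:2].astype('f')*1000))
E
```

```text
[0.5683 0.1817 0.104 ] [0.572  0.1833 0.104 ]
[0.5697 0.1837 0.1017] [218.4327 246.1119] [403.1768 182.5389]
52 [0.5697 0.1828 0.1033] [-0.3486  0.0371  0.9366] 0.00039231683177075517 0.3581379335053552 173.92055828754954
94 [0.5693 0.1837 0.1035] [-0.4381  0.0482  0.8976] 0.00043002287106755024 0.45645957982235763 173.72061869472603
26 [0.5678 0.1841 0.1037] [-0.3296  0.0332  0.9435] 0.00032813863635722533 0.3376342879811793 174.2402588651411
49 [0.5686 0.1837 0.1042] [-0.366   0.0704  0.928 ] 0.00036706302401404714 0.38187803273766385 169.1178206143264
stand 757 [0.6033 0.1735 0.0788] [-0.3285  0.0968  0.9395] 0.0004119601846388457 0.349483170626672 163.58479075437157 ((507.9645690917969, 109.70384979248047), (334.3773193359375, 206.33621215820312), 66.49234771728516)
```

```bash
python3 - <<'E'
from h import *
from scipy.spatial.transform import Rotation as R
from bench import r, kin, monitor, optics
o=monitor.get_obs();W=load("wrist0.npz");V=W["view"]
Tt=np.eye(4);Tt[:3,:3]=R.from_quat(o["tcp_rot"]).as_matrix();Tt[:3,3]=o["position"]
E_=V@Tt  # tcp->cam
np.save("tcp2cam.npy",E_);print(np.round(np.linalg.inv(E_),3))
X=np.array([.5697,.1835,.1035])
# tool down, camera directly looking along its axis at X, distance .25
best=[]
for yaw in np.arange(-180,180,15):
    Rt=R.from_euler('z',yaw,degrees=True)*R.from_quat([1,0,0,0])
    c2t=np.linalg.inv(E_)
    pc=c2t[:3,:3]@np.array([0,-.04,.24])+c2t[:3,3]
    p=X-Rt.as_matrix()@pc
    q=kin.inverse_kinematics(p,Rt.as_quat())
    print(yaw,np.round(p,3),None if q is None else np.round(q,2))
n=np.array([-.36,.04,.93]);n/=np.linalg.norm(n)
for sgn in(1,-1):
    y=sgn*np.array([.9947,-.1025,0]);z=np.array([0,0,-1.]);Rg=np.c_[np.cross(y,z),y,z]
    q=kin.inverse_kinematics([.465,-.2248,.081],R.from_matrix(Rg).as_quat());print("grasp",sgn,q)
    for a in range(-180,180,30):
        z2=-n;y2=R.from_rotvec(np.radians(a)*n).as_matrix()@np.cross(z2,[0,1,0]);y2/=np.linalg.norm(y2)
        q=kin.inverse_kinematics(X+n*.059,R.from_matrix(np.c_[np.cross(y2,z2),y2,z2]).as_quat())
        if sgn==1:print(a,y2.round(2),None if q is None else np.round(q,2))
E
```

```text
[[ 0.    -0.966 -0.259  0.076]
 [ 1.     0.    -0.001  0.001]
 [ 0.001 -0.259  0.966 -0.178]
 [ 0.     0.     0.     1.   ]]
-180 [0.623 0.183 0.168] [ 0.15  0.39  1.39 -0.    1.37 -1.42]
-165 [0.621 0.197 0.168] [ 0.17  0.4   1.38 -0.    1.37 -1.66]
-150 [0.616 0.21  0.168] [ 0.2   0.39  1.38 -0.    1.37 -1.9 ]
-135 [0.607 0.221 0.168] [ 0.21  0.38  1.39 -0.    1.36 -2.14]
-120 [0.596 0.229 0.168] [ 0.23  0.37  1.41 -0.    1.36 -2.39]
-105 [0.584 0.234 0.168] [ 0.24  0.35  1.44 -0.    1.35 -2.64]
-90 [0.57  0.236 0.168] None
-75 [0.556 0.235 0.168] None
-60 [0.544 0.229 0.168] None
-45 [0.533 0.221 0.168] [ 0.24  0.24  1.58 -0.    1.32  2.6 ]
-30 [0.524 0.21  0.168] [ 0.23  0.22  1.61 -0.    1.32  2.32]
-15 [0.519 0.197 0.168] [ 0.21  0.2   1.63 -0.    1.31  2.04]
0 [0.517 0.184 0.168] [ 0.18  0.18  1.65 -0.    1.31  1.75]
15 [0.519 0.17  0.168] [ 0.16  0.18  1.65 -0.    1.31  1.47]
30 [0.524 0.157 0.168] [ 0.13  0.18  1.65 -0.    1.31  1.18]
45 [0.532 0.146 0.168] [ 0.11  0.19  1.64 -0.    1.31  0.9 ]
60 [0.543 0.138 0.168] [ 0.09  0.21  1.62 -0.    1.31  0.62]
75 [0.556 0.133 0.16
[... 626 characters left out ...]
.87 -0.15] [ 0.25  0.05  1.87 -0.17  0.88  2.44]
-90 [-0.01 -1.    0.04] [ 0.25  0.05  1.87 -0.17  0.88  1.92]
-60 [ 0.45 -0.87  0.21] [ 0.25  0.05  1.87 -0.17  0.88  1.39]
-30 [ 0.8  -0.5   0.33] [ 0.25  0.05  1.87 -0.17  0.88  0.87]
0 [0.93 0.   0.36] [ 0.25  0.05  1.87 -0.17  0.88  0.35]
30 [0.81 0.5  0.29] [ 0.25  0.05  1.87 -0.17  0.88 -0.18]
60 [0.48 0.87 0.15] [ 0.25  0.05  1.87 -0.17  0.88 -0.7 ]
90 [ 0.01  1.   -0.04] [ 0.25  0.05  1.87 -0.17  0.88 -1.22]
120 [-0.45  0.87 -0.21] [ 0.25  0.05  1.87 -0.17  0.88 -1.75]
150 [-0.8   0.5  -0.33] [ 0.25  0.05  1.87 -0.17  0.88 -2.27]
grasp -1 [-6.17993798e-01  2.24619019e-01  1.79959075e+00 -4.44089210e-16
  1.11738288e+00  2.62628257e+00]
```

```bash
python3 - <<'E'
from h import *
from scipy.spatial.transform import Rotation as R
from bench import r, kin, monitor, optics
c2t=np.linalg.inv(np.load("tcp2cam.npy"));X=np.array([.5697,.1835,.1035])
Rt=R.from_euler('z',90,degrees=True)*R.from_quat([1,0,0,0])
p=X-Rt.as_matrix()@(c2t[:3,:3]@np.array([0,-.05,.28])+c2t[:3,3])
print(p);r.move_ptp(p,Rt.as_quat())
s=optics.snapshot("wrist");np.savez("wrist1.npz",**s);cv2.imwrite("pics/wrist1.png",s["img"]);print(monitor.get_obs()["clock"],proj(s,X))
E
```

```text
[0.56946929 0.13138598 0.20918074]
2.8333 [317.62340146 171.64895711]
```

View pics/wrist1.png

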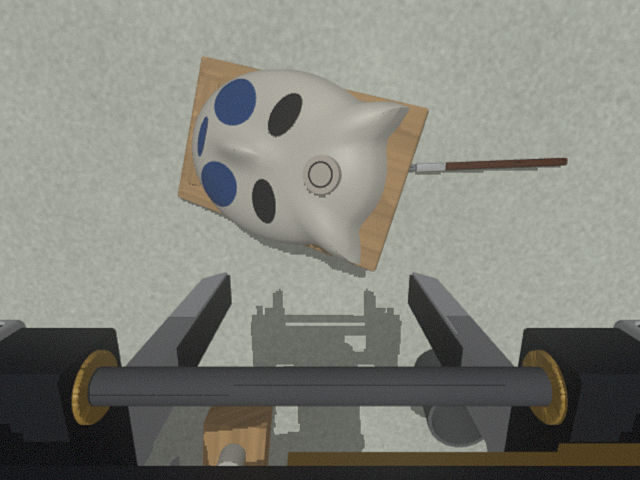

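The wrist view shows the mask with the pencilled ring at about (320,175), a few pixels from the predicted (318,172). The brush is to the right and the rack at the bottom.

```bash
python3 - <<'E'
from h import *
np.set_printoptions(precision=4,suppress=True)
s=load("wrist1.npz");im=s["img"];g=cv2.cvtColor(im,cv2.COLOR_BGR2GRAY)
roi=g[155:195,300:342];loc=cv2.morphologyEx(cv2.resize(roi,None,fx=6,fy=6,interpolation=cv2.INTER_CUBIC),cv2.MORPH_BLACKHAT,np.ones((31,31)))
_,b=cv2.threshold(loc,0,255,cv2.THRESH_OTSU)
cs,_=cv2.findContours(b,cv2.RETR_LIST,cv2.CHAIN_APPROX_NONE)
for c in cs:
    if len(c)>100:
        e=cv2.fitEllipse(c);print(np.array(e[0])/6-.4167+[300,155],np.array(e[1])/6,e[2])
C=cloud(s)
X=ray(s,320,175,.104);print(X)
P=C[120:230,260:380].reshape(-1,3)
for R in(.008,.011,.0135):
    Q=P[np.linalg.norm(P-X,axis=1)<R];c,n,e=plane(Q);print(len(Q),c,n,e,np.arccos(n[2]),np.degrees(np.arctan2(n[1],n[0])))
hsv=cv2.cvtColor(im,cv2.COLOR_BGR2HSV)
w=(im[...,2].astype(int)-im[...,0]>35)&(C[...,2]>.01);w[280:]=0;w[:,:170]=0;w[:,432:]=0
Q=C[w];c,n,e=plane(Q);print("stand",len(Q),c,n,e,np.arccos(n[2]),np.degrees(np.arctan2(n[1],n[0])),Q.min(0),Q.max(0))
y,x=np.nonzero(w);print(cv2.boxPoints(cv2.minAreaRect(Q[abs((Q-c)@n)<.002][:,:2].astype('f'))))
E
```

```text
[319.9175 174.0629] [20.8386 22.7697] 2.575455665588379
[317.2132 172.2007] [42.1479 46.7078] 131.49374389648438
[319.973  174.0663] [25.1773 27.3164] 1.66948664188385
[0.5715 0.181  0.104 ]
303 [0.5722 0.1809 0.1026] [-0.3599  0.0822  0.9294] 0.000355393176560815 0.3781360848426289 167.13726221221887
590 [0.5721 0.1809 0.1026] [-0.3654  0.0969  0.9258] 0.0003492209699005556 0.38768017045726216 165.1552410610077
894 [0.5722 0.181  0.1026] [-0.3556  0.0978  0.9295] 0.0003570449901498815 0.3777518900208698 164.62922558408863
stand 6302 [0.5789 0.1883 0.0646] [-0.3552  0.0983  0.9296] 0.0003707220471961335 0.37746827291702434 164.52766520260172 [0.4269 0.0979 0.01  ] [0.6551 0.2823 0.387 ]
[[0.4238 0.1505]
 [0.6187 0.0965]
 [0.6559 0.2305]
 [0.461  0.2845]]
```

```bash
python3 - <<'E'
from h import *
from scipy.spatial.transform import Rotation as R
from bench import r, effector, kin, monitor, optics
s=load("wrist1.npz");print(ray(s,319.95,174.06,.1033))
y=np.array([.9947,-.1025,0]);y/=np.linalg.norm(y);z=np.array([0,0,-1.]);q=R.from_matrix(np.c_[np.cross(y,z),y,z]).as_quat()
g=np.array([.4652,-.2250,.081])
r.move_ptp(g+[0,0,.13],q);print(monitor.get_obs()["clock"])
s=optics.snapshot("wrist");np.savez("wrist2.npz",**s);cv2.imwrite("pics/wrist2.png",s["img"])
C=cloud(s).reshape(-1,3);m=(abs(C[:,2]-.1375)<.004)&(abs(C[:,0]-.465)<.02)&(abs(C[:,1]+.225)<.02)
print(m.sum(),C[m].min(0),C[m].max(0),C[m].mean(0))
E
```

```text
[0.57148652 0.1816507  0.1033    ]
4.225
453 [ 0.45837206 -0.23564082  0.13370626] [ 0.47531859 -0.21775249  0.13835257] [ 0.46685829 -0.22630872  0.13651489]
```

View pics/wrist2.png

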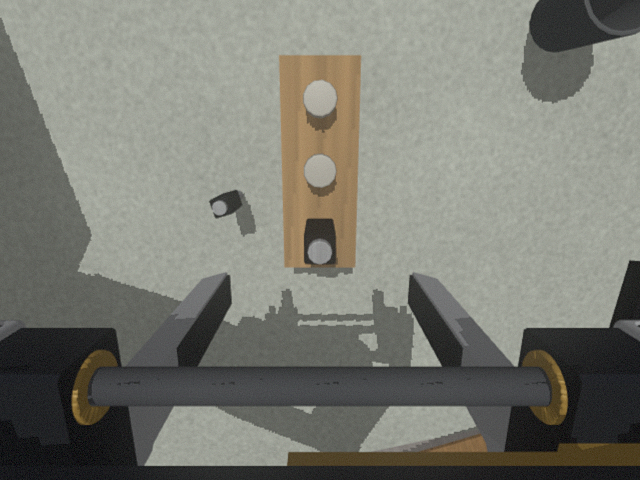

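The gauge is centred between the fingers (disc at 319,251), square to the jaws. The look-alike (225,205) and tubes are clear of the finger paths, so I'm grasping it.

```bash
python3 - <<'E'
from h import *
from bench import r, effector, kin, monitor, optics
np.set_printoptions(precision=3,suppress=True)
g=np.array([.466,-.2256,.081])
o=monitor.get_obs();print("F0",o["wrist_force"])
r.line_to(g+[0,0,.0005]);effector.grip(.0,35)
o=monitor.get_obs();print(o["clock"],o["finger_gap"],o["wrist_force"],o["position"])
if .02<o["finger_gap"]<.028:
    r.line_to(g+[0,0,.13]);r.wait(.4);o=monitor.get_obs();print(o["clock"],o["finger_gap"],o["wrist_force"],o["position"])
    for n in("wrist","scene"):
        s=optics.snapshot(n);np.savez(n+"3.npz",**s);cv2.imwrite(f"pics/{n}3.png",s["img"])
E
```

```text
F0 [ 1.025 -0.106 -0.74 ]
6.3667 0.023836827173689002 [-0.262  0.06  -0.313] [ 0.466 -0.226  0.081]
7.7833 0.023684775435498052 [ 0.523 -0.647 -1.482] [ 0.466 -0.226  0.211]
```

View pics/scene3.png

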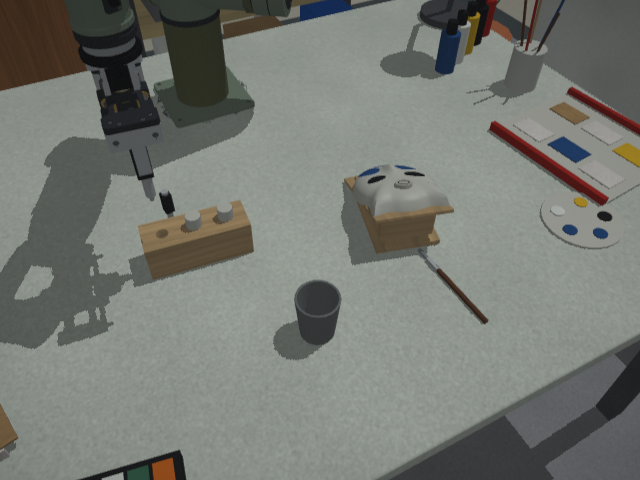

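View pics/wrist3.png

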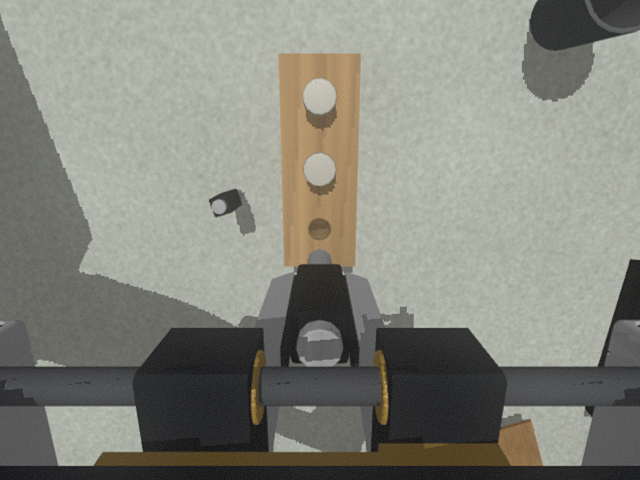

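The gauge is drawn out and held upright: the hole is empty at wrist (319,228) and the snout shows at scene (149,187). The tubes and look-alike have not moved. Next is hovering over the patch.

```bash
python3 - <<'E'
from h import *
from scipy.spatial.transform import Rotation as R
from bench import r, effector, kin, monitor, optics
np.set_printoptions(precision=4,suppress=True)
# disc in tool frame check
s=load("wrist3.npz");o=monitor.get_obs();C=cloud(s)[318:368,290:350].reshape(-1,3)
T=R.from_quat(o["tcp_rot"]).as_matrix();L=(C-o["position"])@T;m=abs(L[:,2]+.057)<.006;print("disc tool frame",m.sum(),L[m].mean(0),L[m].min(0),L[m].max(0))
X=np.array([.5708,.1825,.1033]);n=np.array([-.3555,.0982,.9295]);n/=np.linalg.norm(n)
z=-n;y=np.array([1,0,0])-n*n[0]*1;y=y/np.linalg.norm(y);y=R.from_rotvec(n*np.radians(15)).apply(y)
q=R.from_matrix(np.c_[np.cross(y,z),y,z]).as_quat();np.savez("goal.npz",X=X,n=n,q=q)
r.move_ptp(X+n*.165,q);print(monitor.get_obs()["clock"],monitor.get_obs()["q"])
r.line_to(X+n*(.065+.02));r.wait(.3)
o=monitor.get_obs();print(o["clock"],o["position"]-X,o["wrist_force"],o["finger_gap"])
for k in("scene","top","wrist"):
    s=optics.snapshot(k);np.savez(k+"4.npz",**s);print(k,"tip pred",proj(s,X+n*.02),"patch",proj(s,X))
    c=proj(s,X).astype(int);a,b=max(c[1]-45,0),max(c[0]-60,0);print(b,a)
    cv2.imwrite(f"pics/{k}4.png",cv2.resize(s["img"][a:a+90,b:b+120],None,fx=6,fy=6,interpolation=cv2.INTER_CUBIC))
E
```

```text
disc tool frame 1602 [ 0.0003  0.0012 -0.0546] [-0.0089 -0.0076 -0.0567] [ 0.0082  0.0099 -0.051 ]
9.4667 [ 0.3442 -0.0782  1.7872 -0.2378  1.1308  0.1331]
10.45 [-0.0298  0.0087  0.0802] [ 0.8067 -0.38   -1.3293] 0.024049622259860282
scene tip pred [403.0678 171.5723] patch [403.0874 182.4101]
343 137
top tip pred [216.2454 247.1156] patch [218.7679 245.3626]
158 200
wrist tip pred [317.6139 253.2863] patch [317.6941 245.4102]
257 200
```

View pics/scene4.png

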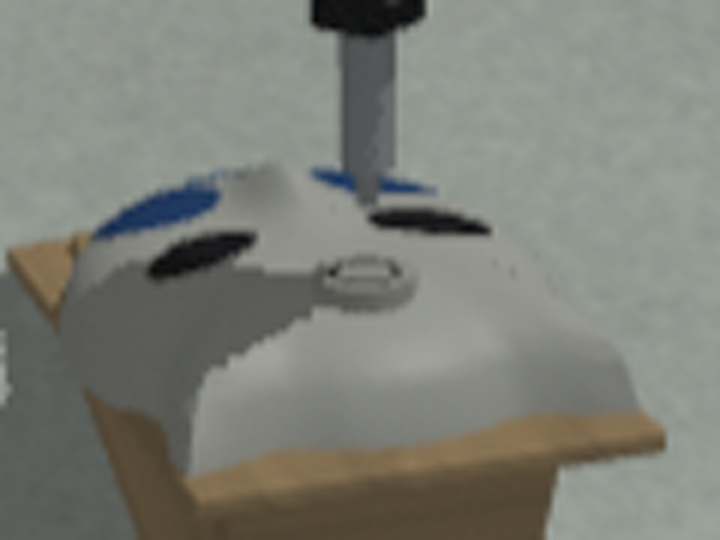

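View pics/top4.png

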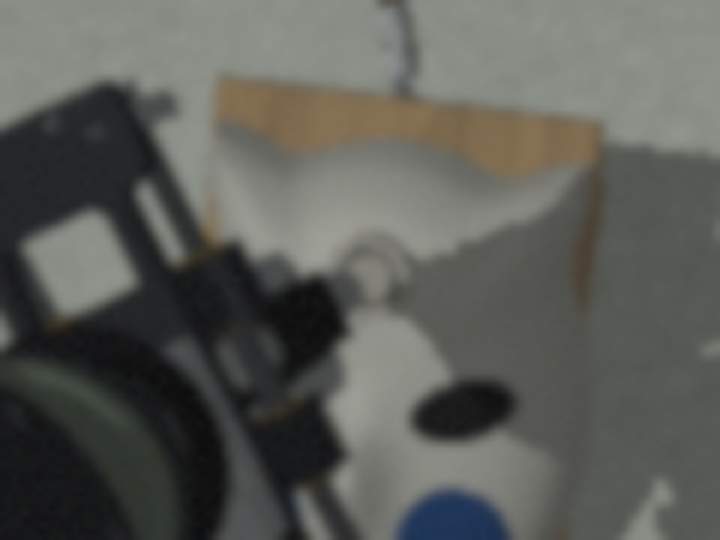

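View pics/wrist4.png

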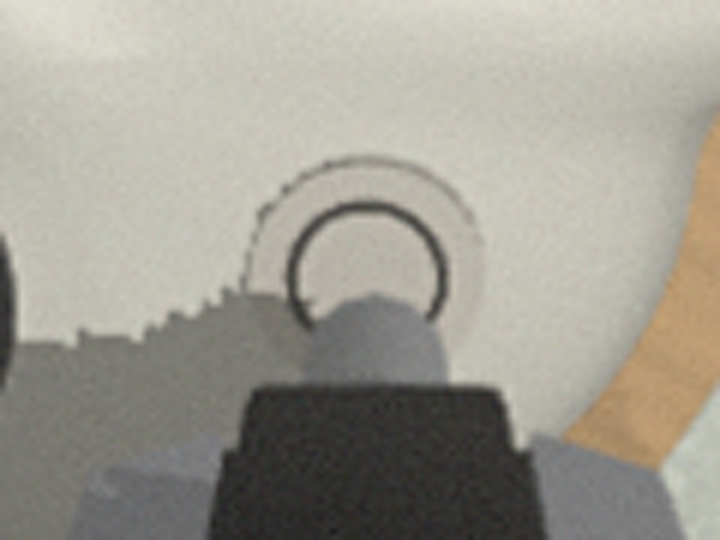

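At hover the tip is at scene (404,172) against a predicted (403,172). The ring in the wrist view is at (318,246) against (318,245). Tip and ring agree to about 1 mm, so I'm descending and watching the force.

```bash
cat > d.py <<'E'
from h import *
from bench import r, effector, kin, monitor, optics
np.set_printoptions(precision=3,suppress=True)
G=np.load("goal.npz");X,n=G["X"],G["n"]
def F(k=12):
    a=[]
    for _ in range(k): r.wait(.02);a.append(monitor.get_obs()["wrist_force"])
    a=np.array(a);return a.mean(0),(a@n).std()
E
python3 - <<'E'
from d import *
b,sd=F(25);np.save("base.npy",b);print(b,sd)
for d in (.005,.001,-.001,-.003,-.005):
    r.line_to(X+n*(.065+d),max_speed=.02 if d<.004 else .05);f,sd=F();o=monitor.get_obs()
    print(d,(f-b)@n,f-b,sd,(o["position"]-X)@n-.065,o["clock"])
    if (f-b)@n>3: break
E
```

```text
[-0.029 -0.066 -1.197] 0.4158589582095037
0.005 -0.012318935452181774 [-0.147  0.106 -0.081] 0.3611837764167632 0.005187493372126137 11.6667
0.001 0.016813264001400863 [ 0.164 -0.135  0.095] 0.22706667358821989 0.0010129475988322895 12.2167
-0.001 1.5585388044784991 [-0.163  0.291  1.584] 0.49452995778523146 -0.0008314437516408063 12.6667
-0.003 2.3060173005356597 [-0.103  0.845  2.352] 0.5598721729864299 -0.0028331592287606094 13.1167
-0.005 3.4108590627868556 [-0.449  0.669  3.427] 0.440760231882202 -0.004865150662964002 13.5667
```

```bash
python3 - <<'E'
from d import *
b=np.load("base.npy");f,sd=F(40);o=monitor.get_obs();print((f-b)@n,f-b,sd/40**.5,abs(o["qd"]).max(),o["finger_gap"],o["clock"])
for k in("scene","wrist"):
    s=optics.snapshot(k);c=proj(s,X).astype(int);a,e=max(c[1]-45,0),max(c[0]-60,0);print(k,proj(s,X),e,a)
    cv2.imwrite(f"pics/{k}5.png",cv2.resize(s["img"][a:a+90,e:e+120],None,fx=6,fy=6,interpolation=cv2.INTER_CUBIC))
    if k=="scene": cv2.imwrite("pics/scene5full.png",s["img"])
E
```

```text
3.3524003595173877 [0.087 0.738 3.562] 0.06994343808039867 0.001605680982849385 0.024056988107437043 14.2333
scene [403.087 182.41 ] 343 137
wrist [317.941 255.557] 257 210
```

View pics/scene5.png

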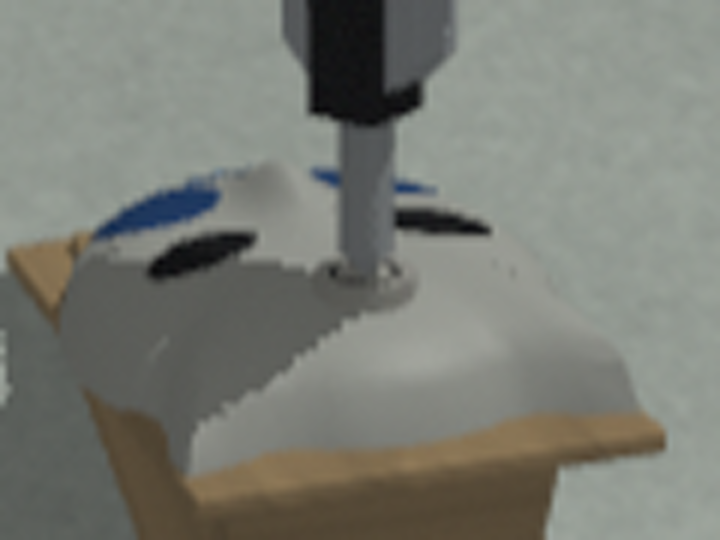

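View pics/wrist5.png

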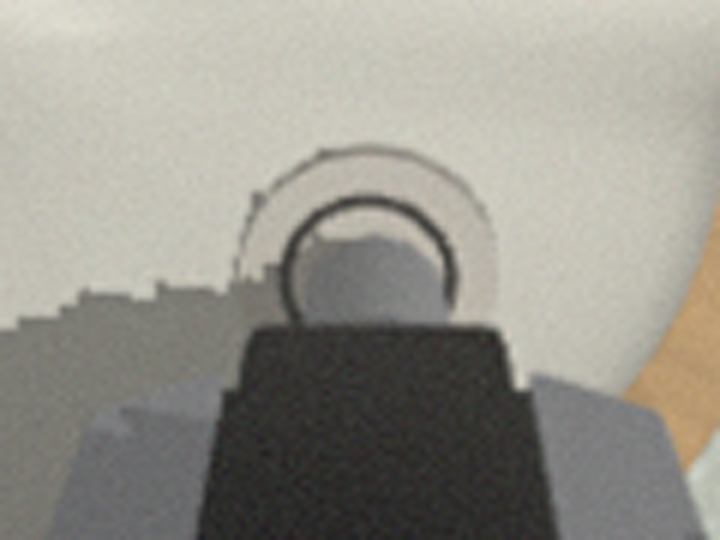

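View pics/scene5full.png

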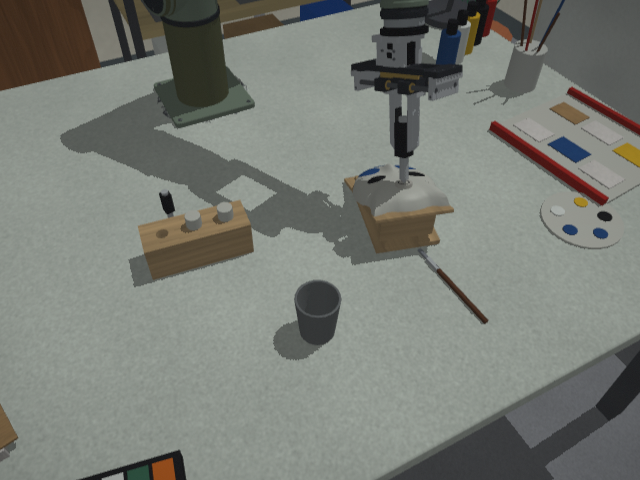

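The plunger is inside the ring at about scene (404,183), and the gauge is square to the patch and centred. The tubes, cup and brush are where they were. The force is steady at about 3.4 N, so I'm handing in.

```bash
python3 -c "
from bench import r,monitor
print(r.hand_in()); o=monitor.get_obs(); print(o['clock'],o['wrist_force'])"
```

```text
the job is handed in; nothing more can be done
None
the job is handed in; nothing more can be done
```

The gauge was drawn out of the rack and is pressing inside the pencilled ring on the forehead at about 3.4 N. The arm still grips it, and the job was handed in at about 14.2 s of the 35 s allowed. No verdict was reported.

**Last checks before hand-in:**
- **Force:** the average along the patch normal was 3.35 N, or about 5.7 mm of plunger travel by the spring figures. Contact began close to the expected height, between about 1 mm above and 1 mm below it.
- **Angle:** the gauge was set along a normal fitted to the patch and to the stand board. Both gave a slope of about 0.378 rad, and they agreed within about 0.05 rad.
- **Position:** in the scene and wrist views the plunger sits inside the ring, about 1 mm from its centre.
- **Surroundings:** by eye in the scene view, the tubes, cup, brush and look-alike have not moved.

**Disagreements:**
- The wrist camera differed from the fixed cameras by about 2 mm, so I used averaged positions.
- A sideways force of about 0.7 N showed while pressing, which is small next to the force-reading noise of about 0.4 N per sample.
- The early patch normals from the low-resolution fixed views were up to 10 degrees off in direction, so I replaced them with the wrist-view fit.

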